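# Sort racking studs by thread pitch on notched gauges

## Robot

A 6-joint arm with a two-finger parallel gripper is mounted at the origin on the work surface. World frame = base frame: x ahead of the robot, y to its left, z up, the work surface at z = 0. Lengths are in m, angles in rad, forces in N, time in s.
With the tool pointing down it reaches from about 0.25 to 0.775 m from the base axis. Payload 4 kg.
Tool frame: the origin (TCP) lies midway between the tips of the shut fingers; the grasp point (between the pads) lies grip_point_offset behind it (grip_point_offset is the distance from the TCP to the grasp point, in m); z points along the fingers, y is the line along which they close (so a half turn about z gives the same grasp; the last joint's range is limited). The gripper opens to 94 mm and grips with 3 to 60 N. Pads are 16 mm wide; open, the fingers measure 119 mm over their backs; the gripper's body (75 mm by 177 mm) begins 78 mm behind the grasp point.
Start: joints at [1.136, 0.087, 1.371, -0, 1.684, -0.103], TCP at [0.179, 0.52, 0.206] pointing down, gripper open.
Joint ranges: [-3.1, 3.1], [-0.76, 2.03], [0.27, 2.55], [-1.08, 4.22], [0.17, 2.65], [-2.57, 2.57]. Speed limits (rad/s): [2.79, 2.79, 3.14, 3.14, 3.14, 3.14].

## Interface

Orientations are given as [roll, pitch, yaw] about the fixed x, y, z axes, in that order (R = Rz(yaw) Ry(pitch) Rx(roll)).
In Python, from bench import * gives the robot as it stands. The module is installed in compiled form; this text tells all that it offers.
- The arm moves only by the tool apply_moves, never from a script. Its argument "commands" is a list of rows, each a list of 7 numbers: the turn, a rotation vector about the world's x, y, z in rad, then the shift along the world's x, y, z in m, then the opening in per cent of the stroke, from 0 (shut) to 100 (fully open). In form: [[ax, ay, az, x, y, z, jaw], ...]. A call has exactly 5 rows; each row is the pose to reach, as a shift and turn from the pose commanded when the call began; what a row does not reach only later rows make up. A row lasts 1/10 s, in which the tool goes at most 50 mm and 8.59 degrees, less where a joint would pass 70% of its speed; a pose out of reach is approached as far as the arm can. A call with a gripper value outside its range is refused whole. The fingers move at their own pace and stop on an object; the grip force is fixed at half the most. Time passes only in rows, so rows that repeat a pose let the fingers close, or fill a call up. It gives the time, the measured TCP pose, the force, the opening and the grip force at its end, in the units of the state.
- get_obs(): the state, without advancing time (a new reading comes with each control period).
- snapshot(name): name is "scene" or "top"; returns a dict with "pixels" (400x640x3 uint8, red, green, blue), "vertical_fov" (degrees; the focal length in pixels is half the picture's height over the tangent of half this angle, whatever the lens; pixels are square), "cx", "cy" (the principal point, pixels), "k1" (the pictures are not rectified: a ray, as slopes to the right and down, at radius r is drawn at 1 + k1 r^2 times it, then the intrinsics apply), "rvec" (rotation vector, rad) and "tvec" (3), from world to camera coordinates, as OpenCV has them. Camera axes: x right, y down, z forward; pixel columns grow to the right and rows downward; lengths in m; the calibration is good to about 2 mm. A picture is of the moment at which its call begins. There is no depth.
- close_job(): hands the job in; it is judged then, once.
Trained networks look in the newest picture that a camera, given by its name, has taken for a name from the list of things; names that differ only in an ending like _2 or _b are one class to them, and where a whole thing is asked for, a point or a joint stands for the part that bears it (a point fixed in the world has none). Each returns a list of dicts, best first, with "score" (0 to 1); they miss things now and then, are a little off and sometimes report something else, mostly with a low value. They report only what shows in the picture. A call takes as long as a camera call. They do not tell look-alikes from the thing itself.
- masks_of(camera, query): "mask" (400x640 bool, what is visible of it) and "extent" ([left, top, right, bottom] in pixels, round what is visible of it).
- place_of(camera, query): "pixel" ([column, row] in pixels: a listed point, or the origin of a listed thing).
The state is a dict: "time": time; "joint_positions": joint angles; "qvel": joint speeds; "joint_torque": joint torques, N m; "tool_pos": TCP position; "ee_rot": TCP orientation; "wrist_force": force on the tool from outside, world axes, zero at the start; "wrist_torque": the same for the moment, N m; "width": finger opening in m; "finger_force": force on a finger pad.
Only numpy, scipy, OpenCV 4.12 (cv2) and the standard library are available. Lean on these libraries where they do the work, as an engineer would, in place of code of your own. Each camera call takes 0.05 s, during which the arm holds its last target. There are 200 camera calls.

## Task

Three steel adjusting studs with square collars lie on the store-room bench: one with a coarse thread, one with a fine thread and a shorter smooth one. Lay each threaded stud in the gauge plate whose notches match its thread pitch, seated down in both V-rests with the collar about half-way between them. Set them down gently rather than dropping them, and leave the smooth stud where it lies.

Things in the scene. Friction and masses are not known exactly. Their poses are not given: they have to be found in the camera images.
- coarse_mid (a point): Steel stud lying on its side, 180 mm long, 24 mm in diameter, with a square collar 34 x 34 x 34 mm at mid length, which rests on the bench (axis 17 mm up); 0.5 to 0.8 kg. Coarse thread: broad ridges 15 mm apart, five on each side of the collar. Point: on the axis at the collar's middle. x along the stud, z up. Grip across the collar.
- fine_mid (a point): Steel stud lying on its side, 180 mm long, 24 mm in diameter, with a square collar 34 x 34 x 34 mm at mid length, which rests on the bench (axis 17 mm up); 0.5 to 0.8 kg. Fine thread: narrow ridges 6 mm apart, twelve on each side of the collar. Point: on the axis at the collar's middle. x along the stud, z up. Grip across the collar.
- plain_mid (a point): Steel stud lying on its side, 130 mm long, 24 mm in diameter, with a square collar 34 x 34 x 34 mm at mid length, which rests on the bench (axis 17 mm up); 0.5 to 0.8 kg. Bystander: smooth shank with no thread (not to be taken). Point: on the axis at the collar's middle. x along the stud, z up. Grip across the collar.
- coarse_seat (a point): Coarse gauge: fixed plate 180 x 94 x 8 mm, long edges with coarse notches 15 mm apart (12 square teeth). On it two aluminium V-rests in line, each 40 mm long, centred 60 mm either side of the middle, 80 mm gap between; flanks 45 degrees, mouth 50 mm, tops 55 mm above the bench; dark bars repeat the notches. Point: where the collar's middle is when seated, 46 mm above the bench. x along the Vs (stud either way round), z up.
- fine_seat (a point): Fine gauge: fixed plate 180 x 94 x 8 mm, long edges with fine notches 6 mm apart (30 small teeth). On it two aluminium V-rests in line, each 40 mm long, centred 60 mm either side of the middle, 80 mm gap between; flanks 45 degrees, mouth 50 mm, tops 55 mm above the bench; dark bars repeat the notches. Point: where the collar's middle is when seated, 46 mm above the bench. x along the Vs (stud either way round), z up.
Mind the look-alikes: they are no part of the job. Leave any purple look-alike of the part that bears coarse_mid alone.

How it is judged:
At the end, for the whole second after the job is handed in: Each threaded stud rests at a standstill in both V-rests of the gauge of its own pitch: its middle within 20 mm of the seat point along the Vs, 10 mm across and 6 mm in height, its axis within 10 degrees of the Vs. The smooth stud lies within 30 mm of where it was (x of coarse_mid in the frame of coarse_seat between -0.02 and 0.02 m and y of coarse_mid in the frame of coarse_seat between -0.01 and 0.01 m and z of coarse_mid in the frame of coarse_seat between -0.006 and 0.006 m and angle between the x axis of coarse_mid and the x axis of coarse_seat, either way round below 0.175 rad and linear speed of each of coarse_stud, fine_stud below 0.02 m/s and x of fine_mid in the frame of fine_seat between -0.02 and 0.02 m and y of fine_mid in the frame of fine_seat between -0.01 and 0.01 m and z of fine_mid in the frame of fine_seat between -0.006 and 0.006 m and angle between the x axis of fine_mid and the x axis of fine_seat, either way round below 0.175 rad and distance of plain_mid from where it was at the start of the episode below 0.03 m); the robot touches nothing.
It fails at once if a threaded stud is dropped into a gauge (faster than 0.7 m/s within 30 mm of a seat: a fall of about 25 mm) (((distance between coarse_mid and coarse_seat below 0.03 m and linear speed of coarse_stud above 0.7 m/s) or (distance between coarse_mid and fine_seat below 0.03 m and linear speed of coarse_stud above 0.7 m/s)) or ((distance between fine_mid and coarse_seat below 0.03 m and linear speed of fine_stud above 0.7 m/s) or (distance between fine_mid and fine_seat below 0.03 m and linear speed of fine_stud above 0.7 m/s))).
It fails at once if the smooth stud is moved by more than 30 mm (distance of plain_mid from where it was at the start of the episode above 0.03 m).
It also fails if it takes over 58 s, if anything falls off the work surface, if the arm or the gripper's body presses on something with over 40 N, if the wrist force passes 120 N, or if a joint passes its speed limit or range.

## Working session

There is one attempt and no reset: what is moved stays moved. The work goes in short steps, Python scripts to look and compute and a tool call to move; the robot and the scene stay as the last step left them, time stands still between calls to the robot, and variables do not carry over. Pictures are saved under pics/ and viewed, at most 10 in all, crops included, and the job is handed in when it is done.

Besides the shell and the picture viewer there is one more tool, called after "Request:" by a JSON object that holds its "fn" and its "kwargs", one argument or row to a line. apply_moves: Moves the arm, as the interface text tells. Its arguments: {"type":"object","properties":{"commands":{"type":"array"}},"required":["commands"]}

```bash
mkdir -p pics; cat > h.py <<'E'
from bench import *
import numpy as np, cv2
def cam(s):
    f=200/np.tan(np.radians(s["vertical_fov"])/2)
    R=cv2.Rodrigues(np.array(s["rvec"],float))[0]; t=np.array(s["tvec"],float).ravel()
    return f,s["cx"],s["cy"],s["k1"],R,t
def ray(s,px,z):
    f,cx,cy,k1,R,t=cam(s)
    d=np.array([(px[0]-cx)/f,(px[1]-cy)/f]); u=d.copy()
    for _ in range(20): u=d/(1+k1*(u@u))
    w=R.T@np.array([u[0],u[1],1]); c=-R.T@t
    return c+w*(z-c[2])/w[2]
def proj(s,P):
    f,cx,cy,k1,R,t=cam(s); q=R@np.array(P,float)+t; u=q[:2]/q[2]; u=u*(1+k1*(u@u)); return np.array([u[0]*f+cx,u[1]*f+cy])
def save(n,img): cv2.imwrite("pics/"+n,img[:,:,::-1])
E
python3 - <<'E'
from h import *
o=get_obs(); print(o)
Z=dict(coarse_mid=.017,fine_mid=.017,plain_mid=.017,coarse_seat=.046,fine_seat=.046)
for c in("top","scene"):
    s=snapshot(c); save(c+"0.png",s["pixels"])
    f,cx,cy,k1,R,t=cam(s); print(c,f,k1,-R.T@t)
    for q in Z:
        for d in place_of(c,q): print(c,q,round(d["score"],2),np.round(d["pixel"],1),ray(s,d["pixel"],Z[q]).round(4))
E
```

```text
{'time': 0.0, 'joint_positions': array([ 1.13590378e+00,  8.79222572e-02,  1.37221814e+00, -2.69810372e-05,
        1.68356827e+00, -1.03122402e-01]), 'qvel': array([ 0.00023173, -0.00047584,  0.00112693, -0.00072575, -0.0002217 ,
        0.00018322]), 'joint_torque': array([ 3.46199176e-04, -3.40173268e+01, -3.02431154e+01,  7.18262815e-02,
        3.28353408e-02, -1.90000405e-04]), 'tool_pos': array([0.17894478, 0.51951492, 0.20434038]), 'ee_rot': array([-3.13948512e+00, -1.91148121e-04,  2.80981930e+00]), 'wrist_force': array([-0.82625157,  0.07806279, -0.52824185]), 'wrist_torque': array([-0.02133917, -0.04017427,  0.01699764]), 'finger_force': 0.0, 'width': 0.09357689752901656}
top 361.6065748457851 -0.01318260012580596 [ 0.43503924 -0.11758993  1.20620714]
top coarse_mid 0.85 [397.5 196.5] [ 0.5444 -0.3657  0.017 ]
top coarse_mid 0.6 [451.4 184.9] [ 0.581  -0.5457  0.017 ]
top fine_mid 0.59 [316.6 213.9] [ 0.4899 -0.0978  0.017 ]
top plain_mid 0.88 [358.3 219. ] [ 0.4716 -0.2347  0.017 ]
top coarse_seat 0.92 [251.4 199.5] [0.5374 0.1114 0.046 ]
top fine_seat 0.62 [188.4 197.4] [0.5465 0.3152 0.046 ]
scene 401.3306486395734 -0.003199304512801039 [ 1.09914028 -0.32149205  0.97622614]
scene coarse_mid 0.89 [158.2 273.4] [ 0.5745 -0.5396  0.017 ]
scene fine_mid 0.56 [311.6 200. ] [ 0.5056 -0.0968  0.017 ]
scene plain_mid 0.77 [260.2 206.9] [ 0.4754 -0.2406  0.017 ]
scene coarse_seat 0.61 [380.6 185.3] [0.5473 0.0985 0.046 ]
scene fine_seat 0.84 [444.1 169. ] [0.5614 0.3006 0.046 ]
```

View pics/top0.png

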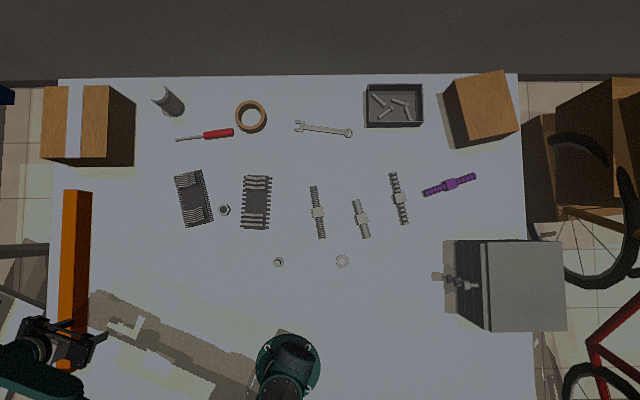

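View pics/scene0.png

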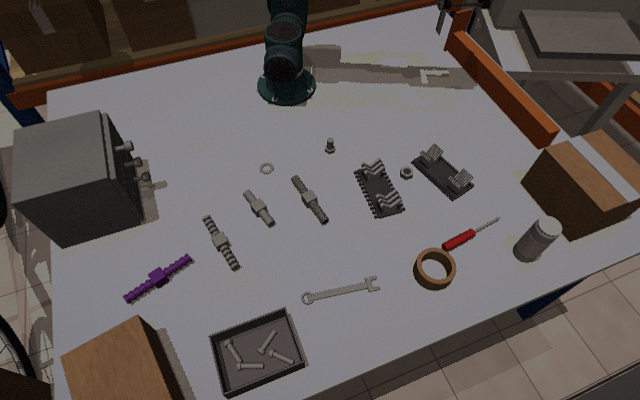

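The top view shows the grey coarse stud at about (399,198), its purple look-alike at (449,184), the fine stud at (318,212) and the plain one at (361,218). The coarse gauge is at (256,202) and the fine gauge at (194,198). The scene view agrees: purple (158,273), coarse (221,242), plain (260,208), fine (310,200), coarse gauge (379,189), fine gauge (442,172). Only the grey stud at (399,198) fits coarse_mid, since the purple one is the look-alike; I'll confirm that in one enlarged crop.

```bash
python3 - <<'E'
from h import *
S={c:snapshot(c) for c in("top","scene")}
im=S["top"]["pixels"]
save("crop.png",cv2.resize(im[160:245,165:485],(800,212),interpolation=cv2.INTER_CUBIC))
for c in S:
  s=S[c]
  for q,z in dict(coarse_mid=.02,fine_mid=.02,plain_mid=.02).items():
    for d in masks_of(c,q):
        m=d["mask"]; ys,xs=np.nonzero(m)
        if len(xs)<20: continue
        P=np.array([ray(s,p,z)[:2] for p in zip(xs,ys)])
        mu=P.mean(0); w,v=np.linalg.eigh(np.cov((P-mu).T)); a=v[:,1]; a=a*np.sign(a[0])
        u=(P-mu)@a; mid=mu+a*(u.max()+u.min())/2
        print(c,q,round(d["score"],2),len(xs),"extmid",mid.round(4),"mean",mu.round(4),"len",round(np.ptp(u),3),"deg",np.degrees(np.arctan2(a[1],a[0])).round(1),"rgb",im[ys,xs].mean(0).round() if c=="top" else "")
E
```

```text
top coarse_mid 0.86 385 extmid [ 0.5397 -0.3703] mean [ 0.5385 -0.3706] len 0.176 deg 11.6 rgb [88. 88. 84.]
top coarse_mid 0.73 383 extmid [ 0.5825 -0.5375] mean [ 0.5826 -0.5378] len 0.181 deg -70.8 rgb [76. 47. 86.]
top fine_mid 0.73 350 extmid [ 0.4965 -0.101 ] mean [ 0.4978 -0.1008] len 0.175 deg 9.9 rgb [89. 88. 84.]
top plain_mid 0.77 333 extmid [ 0.4747 -0.2443] mean [ 0.4749 -0.2442] len 0.129 deg 15.4 rgb [103. 103.  97.]
scene coarse_mid 0.88 768 extmid [ 0.5862 -0.541 ] mean [ 0.5872 -0.5439] len 0.177 deg -70.8 rgb 
scene coarse_mid 0.71 608 extmid [ 0.5432 -0.3716] mean [ 0.5479 -0.3706] len 0.188 deg 11.7 rgb 
scene fine_mid 0.65 552 extmid [ 0.4977 -0.1023] mean [ 0.503  -0.1015] len 0.189 deg 9.0 rgb 
scene plain_mid 0.61 423 extmid [ 0.4761 -0.2459] mean [ 0.4784 -0.2453] len 0.14 deg 15.7 rgb
```

View pics/crop.png

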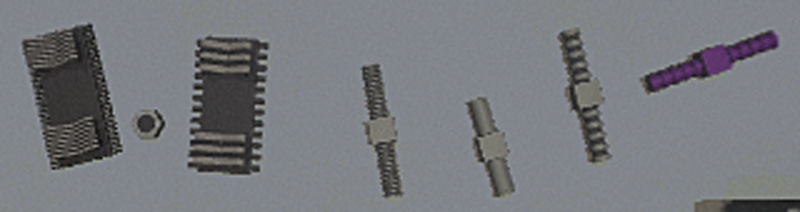

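Crop confirms it: the grey broad-ridged stud (585,95 in the crop) is the coarse one, (380,130) has fine ridges, and (490,145) is smooth. The left gauge has fine teeth and the right one coarse. Next I fit the gauge poses by silhouette in both cameras.

```bash
cat > gfit.py <<'E'
from h import *
from scipy.optimize import differential_evolution
def box(x0,x1,y0,y1,z0,z1): return np.array([[x,y,z] for x in(x0,x1) for y in(y0,y1) for z in(z0,z1)])
B=[box(-.09,.09,-.047,.047,0,.008),box(-.08,-.04,-.028,.028,0,.055),box(.04,.08,-.028,.028,0,.055)]
S={c:snapshot(c) for c in("top","scene")}
G={"coarse":(.54,.11),"fine":(.55,.31)}
rng=np.random.default_rng(0)
out={c:S[c]["pixels"].copy() for c in S}
for n,(gx,gy) in G.items():
    M={}
    for c,s in S.items():
        p=cv2.GaussianBlur(s["pixels"],(3,3),0).astype(float); ctr=proj(s,(gx,gy,.02)).astype(int)
        x0,x1,y0,y1=ctr[0]-50,ctr[0]+50,ctr[1]-50,ctr[1]+50
        sub=p[y0:y1,x0:x1]; bg=np.median(sub.reshape(-1,3),0)
        if c=="top": bg=np.median(sub[:8].reshape(-1,3),0)
        m=(np.abs(sub-bg).max(2)>22).astype(np.uint8)
        m=cv2.morphologyEx(m,cv2.MORPH_CLOSE,np.ones((5,5)))
        k,l,st,_=cv2.connectedComponentsWithStats(m); i=l[40:60,40:60]; i=np.bincount(i[i>0]).argmax()
        M[c]=((l==i).astype(np.uint8),x0,y0)
        out[c][y0:y1,x0:x1][l==i]=(out[c][y0:y1,x0:x1][l==i]*.6+np.array([100,0,0])).astype(np.uint8)
    def draw(v,c):
        m,x0,y0=M[c]; r=np.zeros_like(m); a=v[2]; R=np.array([[np.cos(a),-np.sin(a),0],[np.sin(a),np.cos(a),0],[0,0,1]])
        for b in B:
            q=np.array([proj(S[c],R@k+[v[0],v[1],0]) for k in b])-[x0,y0]
            cv2.fillConvexPoly(r,cv2.convexHull((q*16).round().astype(np.int32)),1,shift=4)
        return r
    def cost(v,cs=("top","scene")):
        t=0
        for c in cs:
            r=draw(v,c); m=M[c][0]; t+=1-(r&m).sum()/max(1,(r|m).sum())
        return t
    for cs in(("top","scene"),("top",),("scene",)):
        r=differential_evolution(cost,[(gx-.04,gx+.04),(gy-.04,gy+.04),(-.5,.6)],args=(cs,),popsize=8,maxiter=40,seed=1)
        print(n,cs,r.x.round(4),np.degrees(r.x[2]).round(1),"cost",round(r.fun,3))
        if len(cs)==2:
            for c in S:
                k,_=cv2.findContours(draw(r.x,c),cv2.RETR_EXTERNAL,cv2.CHAIN_APPROX_NONE); cv2.drawContours(out[c],k,-1,(0,255,0),1,offset=M[c][1:])
a=cv2.resize(out["top"][150:250,150:310],(800,500)[:2],interpolation=cv2.INTER_NEAREST)[:,:400*2]
b=cv2.resize(out["scene"][130:230,340:500],(800,500),interpolation=cv2.INTER_NEAREST)
save("g.png",np.vstack([cv2.resize(a,(480,300)),cv2.resize(b,(480,300))]))
E
python3 gfit.py
```

```text
coarse ('top', 'scene') [ 0.5356  0.1041 -0.0657] -3.8 cost 0.094
coarse ('top',) [ 0.5333  0.105  -0.0661] -3.8 cost 0.024
coarse ('scene',) [ 0.5362  0.103  -0.0579] -3.3 cost 0.052
fine ('top', 'scene') [0.5484 0.3139 0.2397] 13.7 cost 0.168
fine ('top',) [0.5463 0.3139 0.2487] 14.3 cost 0.018
fine ('scene',) [0.5512 0.3118 0.2546] 14.6 cost 0.117
```

View pics/g.png

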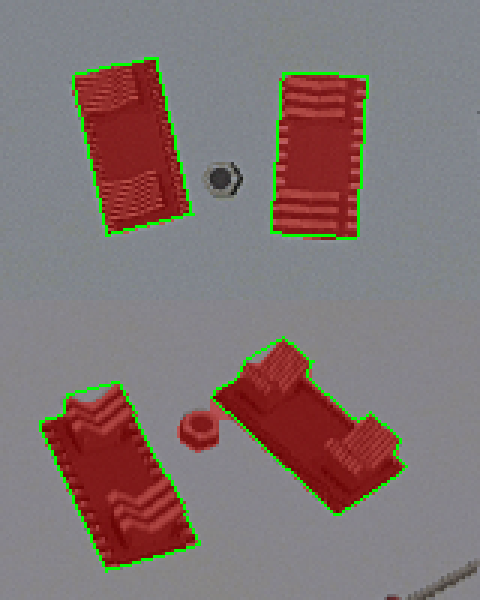

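Request:
{"fn": "apply_moves", "kwargs": {
  "commands": [
    [0, 0, 0.1, 0.021, -0.041, 0, 100],
    [0, 0, 0.2, 0.042, -0.083, 0, 100],
    [0, 0, 0.3, 0.063, -0.124, 0, 100],
    [0, 0, 0.4, 0.085, -0.166, 0, 100],
    [0, 0, 0.5, 0.106, -0.207, 0, 100]
  ]
}}

```text
time: 1.6
tool_pos: [0.2856, 0.3114, 0.2057]
ee_rot: [3.141, 0.001, -2.969]
wrist_force: [1.1, -0.2, 0.6]
width: 0.0937
finger_force: 0.0
```

Request:
{"fn": "apply_moves", "kwargs": {
  "commands": [
    [0, 0, 0, 0.021, -0.041, 0, 100],
    [0, 0, 0, 0.042, -0.083, 0, 100],
    [0, 0, 0, 0.063, -0.124, 0, 100],
    [0, 0, 0, 0.085, -0.166, 0, 100],
    [0, 0, 0, 0.106, -0.207, 0, 100]
  ]
}}

```text
time: 2.1
tool_pos: [0.3917, 0.1042, 0.2059]
ee_rot: [3.141, 0.001, -2.974]
wrist_force: [1.2, 0.3, 0.4]
width: 0.0942
finger_force: 0.0
```

Request:
{"fn": "apply_moves", "kwargs": {
  "commands": [
    [0, 0, 0, 0.021, -0.041, 0, 100],
    [0, 0, 0, 0.042, -0.083, 0, 100],
    [0, 0, 0, 0.063, -0.124, 0, 100],
    [0, 0, 0, 0.085, -0.166, 0, 100],
    [0, 0, 0, 0.106, -0.207, 0, 100]
  ]
}}

```text
time: 2.6
tool_pos: [0.4978, -0.103, 0.2057]
ee_rot: [-3.142, 0.001, -2.974]
wrist_force: [0.9, 0.8, 0.3]
width: 0.0943
finger_force: 0.0
```

```bash
python3 - <<'E'
import bench; print(getattr(bench,"grip_point_offset",[k for k in dir(bench) if k[0]!="_"])); o=bench.get_obs(); print(o["time"],o["tool_pos"],o["ee_rot"],o["joint_positions"])
E
```

```text
0.0188
2.6 [ 0.49780854 -0.10301451  0.20567181] [-3.14157513e+00  7.07984893e-04 -2.97394324e+00] [-3.15844208e-01 -6.38932212e-03  1.46730366e+00  3.15488828e-04
  1.68004333e+00 -2.05425544e+00]
```

Request:
{"fn": "apply_moves", "kwargs": {
  "commands": [
    [0, 0, 0, 0, 0, -0.04, 100],
    [0, 0, 0, 0, 0.001, -0.08, 100],
    [0, 0, 0, 0, 0.001, -0.12, 100],
    [0, 0, 0, 0, 0.001, -0.15, 100],
    [0, 0, 0, 0, 0.001, -0.17, 100]
  ]
}}

```text
time: 3.1
tool_pos: [0.4955, -0.0996, 0.0326]
ee_rot: [3.14, -0.004, -2.974]
wrist_force: [0.4, 0.6, 0.2]
width: 0.0941
finger_force: 0.0
```

Request:
{"fn": "apply_moves", "kwargs": {
  "commands": [
    [0, 0, 0, 0, 0, -0.015, 100],
    [0, 0, 0, 0, 0, -0.025, 100],
    [0, 0, 0, 0, 0, -0.03, 100],
    [0, 0, 0, 0, 0, -0.03, 30],
    [0, 0, 0, 0, 0, -0.03, 0]
  ]
}}

```text
time: 3.6
tool_pos: [0.4979, -0.1002, 0.0064]
ee_rot: [-3.141, 0.001, -2.973]
wrist_force: [0.3, -0.4, -0.3]
width: 0.0816
finger_force: 0.0
```

Request:
{"fn": "apply_moves", "kwargs": {
  "commands": [
    [0, 0, 0, 0, 0, 0, 0],
    [0, 0, 0, 0, 0, 0, 0],
    [0, 0, 0, 0, 0, 0, 0],
    [0, 0, 0, 0, 0, 0, 0],
    [0, 0, 0, 0, 0, 0, 0]
  ]
}}

```text
time: 4.1
tool_pos: [0.4972, -0.1, 0.0056]
ee_rot: [3.142, 0.0, -2.973]
wrist_force: [0.2, 0.8, 0.7]
width: 0.0413
finger_force: 0.0
```

Close fully, then lift slowly.

Request:
{"fn": "apply_moves", "kwargs": {
  "commands": [
    [0, 0, 0, 0, 0, 0, 0],
    [0, 0, 0, 0, 0, 0, 0],
    [0, 0, 0, 0, 0, 0, 0],
    [0, 0, 0, 0, 0, 0, 0],
    [0, 0, 0, 0, 0, 0, 0]
  ]
}}

```text
time: 4.6
tool_pos: [0.4973, -0.1005, 0.0056]
ee_rot: [-3.141, 0.0, -2.973]
wrist_force: [0.1, -3.6, -1.0]
width: 0.0338
finger_force: 30.0
```

Request:
{"fn": "apply_moves", "kwargs": {
  "commands": [
    [0, 0, 0, 0, 0, 0.01, 0],
    [0, 0, 0, 0, 0, 0.03, 0],
    [0, 0, 0, 0, 0, 0.06, 0],
    [0, 0, 0, 0, 0, 0.09, 0],
    [0, 0, 0, 0, 0, 0.12, 0]
  ]
}}

```text
time: 5.1
tool_pos: [0.4957, -0.0987, 0.1252]
ee_rot: [3.138, -0.003, -2.973]
wrist_force: [0.5, 0.5, -6.4]
width: 0.0338
finger_force: 30.0
```

```bash
python3 - <<'E'
from h import *
a=snapshot("top")["pixels"][140:290,240:440]; b=snapshot("scene")["pixels"][100:300,180:480]
save("l1.png",np.vstack([cv2.resize(a,(400,300)),cv2.resize(b,(400,267))])); print(get_obs()["wrist_force"],get_obs()["wrist_torque"])
E
```

```text
[ 0.55980244 -0.01909001 -4.82218325] [ 0.02994611 -0.0895967  -0.02515295]
```

View pics/l1.png

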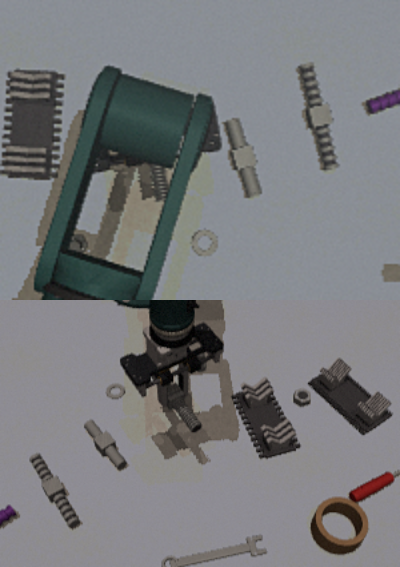

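Held level, weight about 5.5 N. Carry it to the fine gauge.

Request:
{"fn": "apply_moves", "kwargs": {
  "commands": [
    [0, 0, 0.015, 0.002, 0.02, 0.005, 0],
    [0, 0, 0.03, 0.007, 0.055, 0.01, 0],
    [0, 0, 0.045, 0.012, 0.095, 0.01, 0],
    [0, 0, 0.06, 0.017, 0.135, 0.01, 0],
    [0, 0, 0.08, 0.022, 0.175, 0.01, 0]
  ]
}}

```text
time: 5.7
tool_pos: [0.5172, 0.0769, 0.1323]
ee_rot: [3.139, -0.005, -2.893]
wrist_force: [1.2, -0.5, -6.5]
width: 0.034
finger_force: 30.0
```

Request:
{"fn": "apply_moves", "kwargs": {
  "commands": [
    [0, 0, 0, 0.005, 0.04, 0, 0],
    [0, 0, 0, 0.01, 0.08, 0, 0],
    [0, 0, 0, 0.015, 0.12, 0, 0],
    [0, 0, 0, 0.02, 0.16, 0, 0],
    [0, 0, 0, 0.024, 0.195, 0, 0]
  ]
}}

```text
time: 6.2
tool_pos: [0.5411, 0.272, 0.1317]
ee_rot: [3.141, -0.006, -2.892]
wrist_force: [0.5, -0.1, -6.6]
width: 0.0339
finger_force: 30.0
```

Request:
{"fn": "apply_moves", "kwargs": {
  "commands": [
    [0, 0, 0, 0.003, 0.025, 0, 0],
    [0, 0, 0, 0.004, 0.037, 0, 0],
    [0, 0, 0, 0.004, 0.043, 0, 0],
    [0, 0, 0, 0.004, 0.043, 0, 0],
    [0, 0, 0, 0.004, 0.043, 0, 0]
  ]
}}

```text
time: 6.7
tool_pos: [0.547, 0.3117, 0.1349]
ee_rot: [-3.141, -0.001, -2.895]
wrist_force: [-0.5, 0.4, -6.4]
width: 0.0336
finger_force: 30.0
```

```bash
python3 - <<'E'
from h import *
s=snapshot("scene"); save("f2.png",cv2.resize(s["pixels"][80:230,350:550],(600,450),interpolation=cv2.INTER_CUBIC)); o=get_obs();print(o["tool_pos"],o["ee_rot"])
for d in place_of("scene","fine_mid"): print(d["score"],d["pixel"],ray(s,d["pixel"],.148))
for z in(.147,): print(proj(s,(.5475,.3135,z)))
a=np.radians(14.3)
for k in(-.09,.09): print(proj(s,(.5475+k*np.cos(a),.3135+k*np.sin(a),.147)))
E
```

```text
[0.5471849  0.31162382 0.13531511] [-3.14099812e+00 -6.81854873e-04 -2.89487095e+00]
0.69 [456.5, 140.3] [0.54543337 0.31811905 0.148     ]
[455.37291556 141.512164  ]
[432.26284886 122.19418166]
[480.20559766 162.27682922]
```

View pics/f2.png

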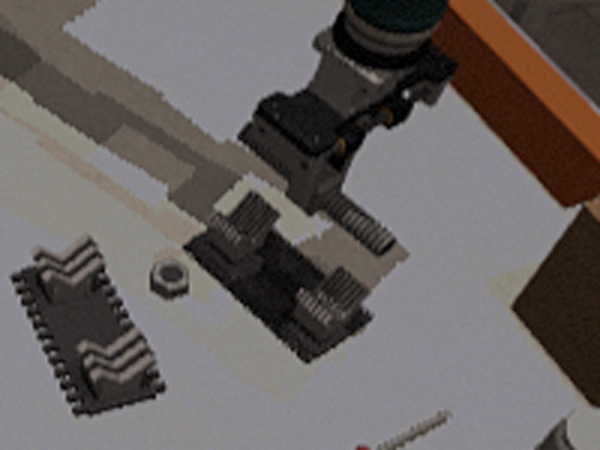

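The fine stud's free end shows at full-image (480,162), exactly where predicted, so it is centred over the fine gauge. Lowering.

Request:
{"fn": "apply_moves", "kwargs": {
  "commands": [
    [0, 0, 0, 0, 0.001, -0.015, 0],
    [0, 0, 0, 0, 0.001, -0.035, 0],
    [0, 0, 0, 0, 0.001, -0.055, 0],
    [0, 0, 0, 0, 0.001, -0.07, 0],
    [0, 0, 0, 0, 0.001, -0.08, 0]
  ]
}}

```text
time: 7.3
tool_pos: [0.5461, 0.3132, 0.053]
ee_rot: [-3.141, -0.003, -2.894]
wrist_force: [0.1, -0.6, -5.5]
width: 0.0339
finger_force: 30.0
```

Request:
{"fn": "apply_moves", "kwargs": {
  "commands": [
    [0, 0, 0, 0, 0, -0.006, 0],
    [0, 0, 0, 0, 0, -0.012, 0],
    [0, 0, 0, 0, 0, -0.017, 0],
    [0, 0, 0, 0, 0, -0.019, 0],
    [0, 0, 0, 0, 0, -0.019, 0]
  ]
}}

```text
time: 7.8
tool_pos: [0.5472, 0.3141, 0.0366]
ee_rot: [3.141, 0.0, -2.893]
wrist_force: [-0.3, -0.2, -6.0]
width: 0.0338
finger_force: 30.0
```

Request:
{"fn": "apply_moves", "kwargs": {
  "commands": [
    [0, 0, 0, 0, 0, -0.001, 0],
    [0, 0, 0, 0, 0, -0.002, 0],
    [0, 0, 0, 0, 0, -0.002, 0],
    [0, 0, 0, 0, 0, -0.002, 50],
    [0, 0, 0, 0, 0, -0.002, 100]
  ]
}}

```text
time: 8.3
tool_pos: [0.5483, 0.3146, 0.0363]
ee_rot: [3.141, 0.003, -2.893]
wrist_force: [-0.9, -0.2, 0.1]
width: 0.0466
finger_force: 0.0
```

Request:
{"fn": "apply_moves", "kwargs": {
  "commands": [
    [0, 0, 0, 0, 0, 0, 100],
    [0, 0, 0, 0, 0, 0, 100],
    [0, 0, 0, 0, 0, 0, 100],
    [0, 0, 0, 0, 0, 0, 100],
    [0, 0, 0, 0, 0, 0, 100]
  ]
}}

```text
time: 8.8
tool_pos: [0.5472, 0.3141, 0.0345]
ee_rot: [3.141, 0.0, -2.893]
wrist_force: [-0.5, 0.4, -0.8]
width: 0.0863
finger_force: 0.0
```

Request:
{"fn": "apply_moves", "kwargs": {
  "commands": [
    [0, 0, 0, 0, 0, 0.01, 100],
    [0, 0, 0, 0, 0, 0.04, 100],
    [0, 0, 0, 0, 0, 0.08, 100],
    [0, 0, 0, 0, 0, 0.12, 100],
    [0, 0, 0, 0, 0, 0.15, 100]
  ]
}}

```text
time: 9.3
tool_pos: [0.5478, 0.3144, 0.1887]
ee_rot: [3.141, 0.004, -2.893]
wrist_force: [-0.1, 1.0, 0.3]
width: 0.094
finger_force: 0.0
```

Request:
{"fn": "apply_moves", "kwargs": {
  "commands": [
    [0, 0, -0.01, 0, -0.045, 0, 100],
    [0, 0, -0.02, 0, -0.09, 0, 100],
    [0, 0, -0.03, 0, -0.137, 0, 100],
    [0, 0, -0.04, -0.001, -0.183, 0, 100],
    [0, 0, -0.046, -0.002, -0.229, 0, 100]
  ]
}}

```text
time: 9.8
tool_pos: [0.545, 0.0834, 0.1856]
ee_rot: [-3.141, 0.002, -2.939]
wrist_force: [1.2, -0.3, 0.4]
width: 0.0938
finger_force: 0.0
```

```bash
python3 - <<'E'
from h import *
s=snapshot("scene"); t=snapshot("top")
save("f3.png",np.vstack([cv2.resize(s["pixels"][110:230,380:500],(400,400),interpolation=cv2.INTER_CUBIC),cv2.resize(t["pixels"][155:245,150:270],(400,200))]))
for c,q in(("scene",s),("top",t)):
  for d in place_of(c,"fine_mid"): print(c,d["score"],d["pixel"],ray(q,d["pixel"],.046))
E
```

```text
scene 0.84 [443.8, 162.5] [0.53975959 0.31274916 0.046     ]
```

View pics/f3.png

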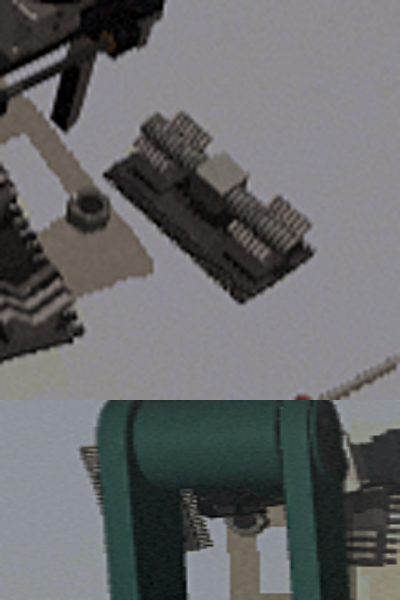

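Request:
{"fn": "apply_moves", "kwargs": {
  "commands": [
    [0, 0, 0, 0, -0.045, 0, 100],
    [0, 0, 0, 0, -0.09, 0, 100],
    [0, 0, 0, 0, -0.137, 0, 100],
    [0, 0, 0, -0.001, -0.183, 0, 100],
    [0, 0, 0, -0.002, -0.229, 0, 100]
  ]
}}

```text
time: 10.5
tool_pos: [0.5438, -0.1437, 0.185]
ee_rot: [3.141, 0.001, -2.936]
wrist_force: [-0.0, -0.3, -0.0]
width: 0.094
finger_force: 0.0
```

Request:
{"fn": "apply_moves", "kwargs": {
  "commands": [
    [0, 0, 0, 0, -0.045, 0, 100],
    [0, 0, 0, 0, -0.09, 0, 100],
    [0, 0, 0, 0, -0.137, 0, 100],
    [0, 0, 0, -0.001, -0.183, 0, 100],
    [0, 0, 0, -0.002, -0.227, 0, 100]
  ]
}}

```text
time: 11.0
tool_pos: [0.5426, -0.3711, 0.1847]
ee_rot: [3.141, 0.001, -2.937]
wrist_force: [0.7, 0.1, -0.2]
width: 0.0941
finger_force: 0.0
```

The fine stud lies in both V-rests, with its collar in the middle (crop (215,185), full image about (444,165)). Now down to the coarse stud.

Request:
{"fn": "apply_moves", "kwargs": {
  "commands": [
    [0, 0, 0, -0.001, 0, -0.04, 100],
    [0, 0, 0, -0.001, 0, -0.08, 100],
    [0, 0, 0, -0.001, 0, -0.115, 100],
    [0, 0, 0, -0.001, 0, -0.14, 100],
    [0, 0, 0, -0.001, 0, -0.155, 100]
  ]
}}

```text
time: 11.5
tool_pos: [0.5404, -0.3683, 0.0263]
ee_rot: [3.138, -0.002, -2.937]
wrist_force: [-0.7, 0.8, -0.3]
width: 0.0944
finger_force: 0.0
```

Request:
{"fn": "apply_moves", "kwargs": {
  "commands": [
    [0, 0, 0, 0, 0, -0.012, 100],
    [0, 0, 0, 0, 0, -0.02, 100],
    [0, 0, 0, 0, 0, -0.024, 100],
    [0, 0, 0, 0, 0, -0.024, 30],
    [0, 0, 0, 0, 0, -0.024, 0]
  ]
}}

```text
time: 12.0
tool_pos: [0.5408, -0.3715, 0.0068]
ee_rot: [-3.14, 0.001, -2.939]
wrist_force: [-0.2, 0.4, 0.2]
width: 0.0817
finger_force: 0.0
```

Request:
{"fn": "apply_moves", "kwargs": {
  "commands": [
    [0, 0, 0, 0, 0, 0, 0],
    [0, 0, 0, 0, 0, 0, 0],
    [0, 0, 0, 0, 0, 0, 0],
    [0, 0, 0, 0, 0, 0, 0],
    [0, 0, 0, 0, 0, 0, 0]
  ]
}}

```text
time: 12.5
tool_pos: [0.5402, -0.371, 0.0055]
ee_rot: [3.141, 0.0, -2.939]
wrist_force: [-0.0, 0.2, 0.5]
width: 0.0413
finger_force: 0.0
```

Request:
{"fn": "apply_moves", "kwargs": {
  "commands": [
    [0, 0, 0, 0, 0, 0, 0],
    [0, 0, 0, 0, 0, 0, 0],
    [0, 0, 0, 0, 0, 0, 0],
    [0, 0, 0, 0, 0, 0, 0],
    [0, 0, 0, 0, 0, 0, 0]
  ]
}}

```text
time: 13.0
tool_pos: [0.5402, -0.3712, 0.0055]
ee_rot: [-3.141, 0.0, -2.939]
wrist_force: [-0.1, -1.1, -0.4]
width: 0.0339
finger_force: 30.0
```

Request:
{"fn": "apply_moves", "kwargs": {
  "commands": [
    [0, 0, 0, 0, 0, 0.01, 0],
    [0, 0, 0, 0, 0, 0.03, 0],
    [0, 0, 0, 0, 0, 0.06, 0],
    [0, 0, 0, 0, 0, 0.095, 0],
    [0, 0, 0, 0, 0, 0.13, 0]
  ]
}}

```text
time: 13.5
tool_pos: [0.539, -0.3696, 0.1346]
ee_rot: [3.137, -0.003, -2.939]
wrist_force: [0.5, -0.8, -6.0]
width: 0.0338
finger_force: 30.0
```

Request:
{"fn": "apply_moves", "kwargs": {
  "commands": [
    [0, 0, -0.03, 0, 0.02, 0, 0],
    [0, 0, -0.06, 0, 0.055, 0, 0],
    [0, 0, -0.09, -0.001, 0.095, 0, 0],
    [0, 0, -0.12, -0.001, 0.135, 0, 0],
    [0, 0, -0.15, -0.002, 0.175, 0, 0]
  ]
}}

```text
time: 14.0
tool_pos: [0.5368, -0.1936, 0.134]
ee_rot: [3.139, -0.003, -3.091]
wrist_force: [0.8, 0.8, -6.4]
width: 0.0336
finger_force: 30.0
```

Request:
{"fn": "apply_moves", "kwargs": {
  "commands": [
    [0, 0, -0.03, 0, 0.04, 0, 0],
    [0, 0, -0.06, 0, 0.08, 0, 0],
    [0, 0, -0.09, -0.001, 0.12, 0, 0],
    [0, 0, -0.119, -0.001, 0.16, 0, 0],
    [0, 0, -0.119, -0.002, 0.2, 0, 0]
  ]
}}

```text
time: 14.5
tool_pos: [0.5346, 0.006, 0.1343]
ee_rot: [3.141, -0.003, 3.074]
wrist_force: [0.6, 0.3, -5.6]
width: 0.0339
finger_force: 30.0
```

Request:
{"fn": "apply_moves", "kwargs": {
  "commands": [
    [0, 0, 0, 0, 0.04, 0, 0],
    [0, 0, 0, 0, 0.07, 0, 0],
    [0, 0, 0, -0.001, 0.09, 0, 0],
    [0, 0, 0, -0.001, 0.1, 0, 0],
    [0, 0, 0, -0.001, 0.1, 0, 0]
  ]
}}

```text
time: 15.0
tool_pos: [0.5342, 0.105, 0.1346]
ee_rot: [-3.141, -0.002, 3.077]
wrist_force: [0.3, -0.3, -6.6]
width: 0.0339
finger_force: 30.0
```

```bash
python3 - <<'E'
from h import *
s=snapshot("scene"); save("c2.png",cv2.resize(s["pixels"][90:240,290:490],(600,450),interpolation=cv2.INTER_CUBIC)); o=get_obs();print(o["tool_pos"],o["ee_rot"],o["wrist_force"])
z=o["tool_pos"][2]+.0114; a=np.radians(-3.8)
for d in place_of("scene","coarse_mid"): print(d["score"],d["pixel"],ray(s,d["pixel"],z))
for k in(-.09,0,.09): print((proj(s,(.535+k*np.cos(a),.104+k*np.sin(a),z))-[290,90])*3)
E
```

```text
[0.53454679 0.10380571 0.13481108] [-3.14054481e+00 -1.67429660e-03  3.07561383e+00] [ 0.49900466 -0.99192065 -6.60912367]
0.69 [158.0, 275.3] [ 0.6495435  -0.51130788  0.14621108]
0.57 [384.0, 157.1] [0.52638245 0.10337799 0.14621108]
[249.01265295 136.18732182]
[286.98458633 208.10987541]
[328.48268327 286.72735159]
```

View pics/c2.png

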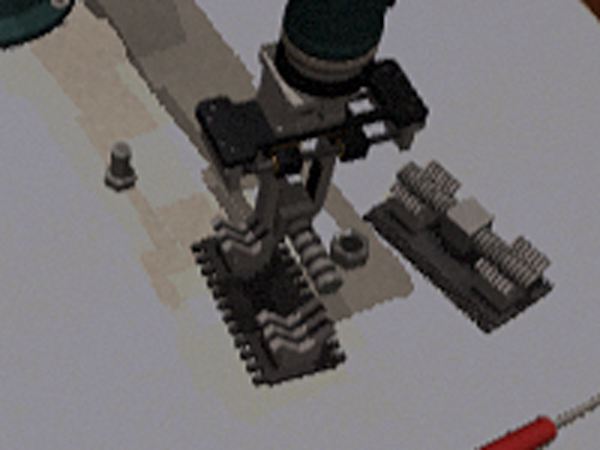

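The coarse stud's free end is at crop (325,282), predicted (328,287), so it is centred over the coarse gauge. Lowering.

Request:
{"fn": "apply_moves", "kwargs": {
  "commands": [
    [0, 0, 0, 0, 0, -0.015, 0],
    [0, 0, 0, 0, 0, -0.035, 0],
    [0, 0, 0, 0, 0, -0.055, 0],
    [0, 0, 0, 0, 0, -0.07, 0],
    [0, 0, 0, 0, 0, -0.08, 0]
  ]
}}

```text
time: 15.6
tool_pos: [0.534, 0.1031, 0.053]
ee_rot: [-3.141, -0.003, 3.074]
wrist_force: [0.1, -0.2, -6.1]
width: 0.0335
finger_force: 30.0
```

Request:
{"fn": "apply_moves", "kwargs": {
  "commands": [
    [0, 0, 0, 0, 0, -0.006, 0],
    [0, 0, 0, 0, 0, -0.012, 0],
    [0, 0, 0, 0, 0, -0.016, 0],
    [0, 0, 0, 0, 0, -0.018, 0],
    [0, 0, 0, 0, 0, -0.018, 0]
  ]
}}

```text
time: 16.1
tool_pos: [0.5353, 0.1041, 0.0377]
ee_rot: [3.141, 0.0, 3.075]
wrist_force: [-0.3, -0.4, -6.2]
width: 0.0338
finger_force: 30.0
```

Request:
{"fn": "apply_moves", "kwargs": {
  "commands": [
    [0, 0, 0, 0, 0, -0.002, 0],
    [0, 0, 0, 0, 0, -0.003, 0],
    [0, 0, 0, 0, 0, -0.003, 0],
    [0, 0, 0, 0, 0, -0.003, 50],
    [0, 0, 0, 0, 0, -0.003, 100]
  ]
}}

```text
time: 16.6
tool_pos: [0.5367, 0.1042, 0.0364]
ee_rot: [3.141, 0.004, 3.075]
wrist_force: [0.4, 0.6, 0.2]
width: 0.0464
finger_force: 0.0
```

Request:
{"fn": "apply_moves", "kwargs": {
  "commands": [
    [0, 0, 0, 0, 0, 0, 100],
    [0, 0, 0, 0, 0, 0, 100],
    [0, 0, 0, 0, 0, 0, 100],
    [0, 0, 0, 0, 0, 0, 100],
    [0, 0, 0, 0, 0, 0, 100]
  ]
}}

```text
time: 17.1
tool_pos: [0.5352, 0.104, 0.0345]
ee_rot: [3.141, 0.0, 3.075]
wrist_force: [-0.0, 0.9, 0.8]
width: 0.0863
finger_force: 0.0
```

Request:
{"fn": "apply_moves", "kwargs": {
  "commands": [
    [0, 0, 0, 0, 0, 0.01, 100],
    [0, 0, 0, 0, 0, 0.04, 100],
    [0, 0, 0, 0, 0, 0.08, 100],
    [0, 0, 0, 0, 0, 0.12, 100],
    [0, 0, 0, 0, 0, 0.15, 100]
  ]
}}

```text
time: 17.6
tool_pos: [0.5359, 0.1041, 0.1884]
ee_rot: [3.141, 0.004, 3.075]
wrist_force: [0.2, -0.5, 0.3]
width: 0.094
finger_force: 0.0
```

Request:
{"fn": "apply_moves", "kwargs": {
  "commands": [
    [0, 0, 0, -0.03, -0.035, 0, 100],
    [0, 0, 0, -0.06, -0.07, 0, 100],
    [0, 0, 0, -0.09, -0.1, 0, 100],
    [0, 0, 0, -0.12, -0.13, 0, 100],
    [0, 0, 0, -0.15, -0.16, 0, 100]
  ]
}}

```text
time: 18.1
tool_pos: [0.384, -0.0569, 0.1854]
ee_rot: [-3.141, 0.002, 3.075]
wrist_force: [0.3, -0.5, 0.1]
width: 0.094
finger_force: 0.0
```

```bash
python3 - <<'E'
from h import *
s=snapshot("scene"); t=snapshot("top")
save("end.png",np.vstack([cv2.resize(s["pixels"][130:230,340:500],(480,300),interpolation=cv2.INTER_CUBIC),cv2.resize(t["pixels"][150:250,150:310],(480,300),interpolation=cv2.INTER_CUBIC)]))
for c,q in(("scene",s),("top",t)):
  for n,z in(("fine_mid",.046),("coarse_mid",.046),("plain_mid",.017)):
    for d in place_of(c,n): print(c,n,round(d["score"],2),np.round(d["pixel"],1),ray(q,d["pixel"],z).round(4))
E
```

```text
scene fine_mid 0.71 [445.3 163.5] [0.5447 0.3149 0.046 ]
scene coarse_mid 0.9 [377.9 182.2] [0.5346 0.0961 0.046 ]
scene coarse_mid 0.64 [158.2 279.2] [ 0.6057 -0.5354  0.046 ]
scene plain_mid 0.81 [259.3 208.4] [ 0.4793 -0.2445  0.017 ]
top fine_mid 0.62 [187.8 200.1] [0.5378 0.3169 0.046 ]
top coarse_mid 0.97 [251.3 198.5] [0.5406 0.1117 0.046 ]
top coarse_mid 0.93 [451.4 187.1] [ 0.5702 -0.535   0.046 ]
top plain_mid 0.8 [360.  217.6] [ 0.4761 -0.2404  0.017 ]
```

View pics/end.png

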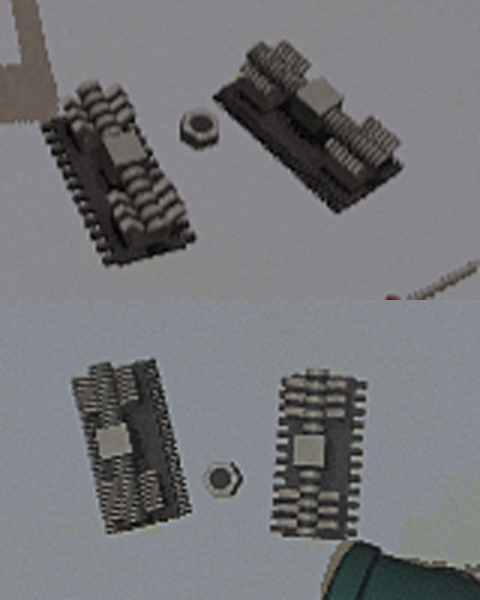

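Both studs are seated in their own gauges, collars central (fine at scene (445,163), coarse (378,182)), and the plain stud has not moved. Handing in.

```bash
python3 -c "
from bench import *
print(close_job())"
```

```text
the job is handed in; nothing more can be done
None
```

I laid the coarse and fine studs in their matching gauges, left the smooth stud and the purple look-alike untouched, and handed the job in at about 18 s; the hand-in returned no verdict.

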